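# Clear, close and pin the bench shear

### The arm

A 7-joint arm with a two-finger parallel gripper is mounted at the origin on a cart in front of the work surface, level with it; the furniture and walls round the work are solid. World frame = base frame: x ahead of the robot, y to its left, z up, the work surface at z = 0. Lengths are in m, angles in rad, forces in N, time in s.
With the tool pointing down it reaches from about 0.4 to 0.85 m from the base axis. Payload 4.5 kg.
Tool frame: the origin (TCP) lies on the centre line of the jaws, within the pads' length; the fingertips stand r.tips_ahead ahead of it and the grasp point (between the pads) is the TCP (r.tips_ahead is the distance from the TCP to the fingertips, in m); z points along the fingers, y is the direction in which the jaws open and shut (so a half turn about z gives the same grasp; the last joint's range is limited). The gripper opens to 88 mm and grips with 3 to 60 N. Pads are 18 mm wide; open, the fingers measure 123 mm over their backs; the gripper's body (75 mm by 187 mm) begins 45 mm behind the grasp point.
Start: joints at [-1.152, 0.689, -0.195, 1.565, 0.157, 0.902, -0.215], TCP at [0.235, 0.579, 0.258] pointing down, gripper open.
Joint ranges: [-3.01, 3.01], [-0.46, 2.08], [-1.47, 1.51], [0.13, 2.56], [-1, 4.14], [0.04, 2.09], [-2.66, 2.66]. Speed limits (rad/s): [2.57, 2.57, 3.14, 3.14, 3.14, 3.14, 3.14].

### API

Orientations are given as a unit quaternion [x, y, z, w].
In Python, from plant import r gives the robot as it stands.
- The arm moves only by the shell command python3 -m inch 'ROWS' [FORCE]. ROWS is JSON, a list of rows, each a list of 5 numbers: the shift along the world's x, y, z in units of 25 mm (1.0 is 25 mm), then the turn about the world's z in units of 6 degrees (1.0 is 6 degrees), then the finger opening in mm, from 0 to 88.1. A call has 1 to 5 rows; each row shifts and turns the commanded pose from where the row before left it; what a row does not reach is not made up. A row lasts 1/10 s, in which the tool goes at most 50 mm and 8.59 degrees, less where a joint would pass 70% of its speed; a pose out of reach is approached as far as the arm can. A call is refused whole if a number of a shift passes 1 or a number of a turn 1, either way. A call with a gripper value outside its range is refused whole. The fingers move at their own pace and stop on an object; FORCE is the grip in N (left out, the last holds). Time passes only in rows, so rows that do not move let the fingers close. It gives the time, the measured TCP pose, the force and the opening at its end, in the units of the state.
- r.get_state(): the state, without advancing time (a new reading comes with each control period).
- r.snapshot(name): name is "side" or "top"; returns a dict with "pixels" (384x512x3 uint8, red, green, blue), "range_z" (384x512 float32, m along the optical axis (not along the pixel's ray), 0 where there is no reading), "K" (3x3 intrinsics, pixels), "position" and "attitude" of the camera in the world. Camera axes: x right, y up, looking along -z (the intrinsics and any distortion apply to the point x, -y, -z); pixel columns grow to the right and rows downward; lengths in m; the calibration is good to about 2 mm. A picture is of the moment at which its call begins.
- r.finish_job(): hands the job in, once; it reports no verdict.
The state is a dict: "clock": time; "q": joint angles; "qd": joint speeds; "joint_torque": joint torques, N m; "tool_pos": TCP position; "eef_rot": TCP orientation; "contact_force": force on the tool from outside, world axes, zero at the start; "moment": the same for the moment, N m; "opening": opening from 0.0 (shut) to 1.0 (fully open).
Only numpy, scipy, OpenCV 4.12 (cv2) and the standard library are available. Lean on these libraries where they do the work, as an engineer would, in place of code of your own. Each camera call takes 0.05 s, during which the arm holds its last target. There are 200 camera calls.

### The job

The bench shear has been left open with a brass strip between its blades. First draw the strip back on the sheet table, or off it onto the desk, until it is clear of the blades; then press the arm down until the hole in it lines up with the holes in the locking fork, and push the red-knobbed locking pin through fork and arm from the side away from the sheet table, fully home with its knob against the fork. Leave the other things on the desk where they are and the strip lying clear.

Things in the scene. Friction and masses are not known exactly. Their poses are not given: they have to be found in the camera images.
- shear: bench lever shear, dark blue-grey casting fixed to the desk; place and yaw differ. Origin on the desk; own x from handle end (-x) to pivot end (+x), own y to the sheet table (+y), pin side on -y. Base 235x105x10 mm (x -65..170, y -45..60). Blades meet at y = +7, x -10..96 mm; fixed blade's top at z = 44 mm. Pivot cheeks at x = 120 reach z = 86 mm
- blade_arm (a joint): angle (rad) of the steel arm about the shear's y axis: 0 = its hole in line with the fork's holes, grows as the handle is raised (starts 0.45 to 0.9), hard stop at -0.10, below lined up. Stiff hinge (friction 1 N m, weight 0.45 N m): the arm stays where it is left, does not spring back, and moves at a few newtons on the grip
- shear_pivot (a point): the arm's pivot axis, fixed, at shear (+120, 0, +62) mm; axes as the shear
- bore (a point): centre of the cross hole in the arm (arm 10 mm thick, hole 11.5 mm), 150 mm from the pivot; moves with the arm, axes as the shear when the arm is at 0
- handle (a point): centre of the arm's round black grip, 26 mm thick and 86 mm long along the arm, 249 mm from the pivot along the arm and 12 mm above the arm's middle line (so it stands 74 mm above the desk when the arm is at 0); moves with the arm
- lock_fork (a point): centre of the fork's hole on its outer face on the pin side, at shear (-30, -13.5, 62) mm; axes as the shear. Fork: two upright lugs 32 mm wide along x, 6 mm thick, 78 mm high, 11.5 mm holes along y, 27 mm over both; the arm swings between them. The pin goes in towards +y
- lock_pin: loose pin lying among the small things right of the shear: steel shank 10 mm thick, 42 mm long, last 10 mm tapered; red grooved knob 13 mm thick, 18 mm long; 35 g. Origin on its axis at the shoulder between knob and shank; own x along the shank to the nose, knob to x = -18 mm. Lying down it tips about 2 degrees nose down
- pin_nose (a point): tip of the pin's nose, 42 mm from the shoulder
- strip: loose brass strip 22x115x4 mm, 90 g, lying on the shear's sheet table across the fixed blade; origin at the centre of its underside, own y along its length away from the blades. Its outer end hangs over the free edge of the table by 20 to 35 mm
- sheet_table (a point): middle of the sheet table's top, 44 mm above the desk; axes as the shear. Table 100 mm along x, 64 mm along y, 6 mm thick (shear x -10..90, y 14..78 mm), with a 6 mm high fence across its +x end (shear x 84..90 mm). Mind the desk lamp: its shade hangs left of the shear, rim 0.44 m above the desk, over x 0.48..0.68, y 0.14..0.35 m
- strip_in (a point): middle of the strip's inner end, which pokes between the blades, 57.5 mm from its centre
- strip_out (a point): middle of the strip's outer end, which hangs over the table's edge, 57.5 mm from its centre
- square_graver: bystander, loose: square steel graver blank with a thinner tang, lying down, 11x89x8 mm; origin at the centre of its underside
- tin_3: bystander, loose: small round tin with a black lid, 40 mm across, 23 mm high; origin at the centre of its underside
- punch_collet_4: bystander, loose: thin steel punch in a black collet head, lying down, 9x54x10 mm; origin at the centre of its underside
- flush_cutters: bystander, loose: side cutters with yellow and navy grips, lying flat, 54x135x12 mm; origin at the centre of its underside
- note_pad: bystander, loose: yellow note pad, 57x82x9 mm; origin at the centre of its underside
- marker_black: bystander, loose: black marker pen with a white cap, lying down, 15x118x17 mm; origin at the centre of its underside
- brass_weight: bystander, loose: small turned brass weight with a knob, 28 mm across, 31 mm high; origin at the centre of its underside

How it is judged:
On the way, in this order (a step that is already met when the one before it is completed fails the run):
1. the strip is drawn clear of the blades while the arm is still up ((y of each of strip_in, strip_out in the frame of shear above 0.009 m or height (world z) of strip below 0.02 m) and value of joint blade_arm above 0.3 rad), for 0.1 s.
2. the arm is pressed down until its hole lines up with the fork, before the pin goes in (value of joint blade_arm between -0.02 and 0.02 rad and distance between lock_pin and lock_fork above 0.03 m), for 0.2 s.
At the end, for the whole second after the job is handed in: Arm within 0.02 rad of lined up; pin through fork and arm, shoulder within 3 mm of the fork's outer face on the pin side, axis within 0.12 rad of the holes; strip flat, at rest, both ends beyond the blades on the table side (shear y over 9 mm) or down on the desk (value of joint blade_arm between -0.02 and 0.02 rad and y of lock_pin in the frame of lock_fork between -0.003 and 0.003 m and distance between lock_pin and lock_fork below 0.005 m and angle between the x axis of lock_pin and the y axis of shear, either way round below 0.12 rad and y of pin_nose in the frame of lock_fork above 0.036 m and (y of each of strip_in, strip_out in the frame of shear above 0.009 m or height (world z) of strip below 0.02 m) and linear speed of each of lock_pin, strip below 0.02 m/s and angle between strip's own z axis and vertical below 0.2 rad); the robot touches nothing.
It fails at once if a bystander is pushed more than 30 mm from its place (distance of any of square_graver, tin_3, punch_collet_4, flush_cutters, note_pad, marker_black, brass_weight from where it was at the start of the episode above 0.03 m).
It also fails if it takes over 72 s, if anything falls off the work surface, if the arm or the gripper's body presses on something with over 40 N, if the wrist force passes 120 N, or if a joint passes its speed limit or range.

## Working session

There is one attempt and no reset: what is moved stays moved. The work goes in short steps, Python scripts to look and compute and a shell command to move; the robot and the scene stay as the last step left them, time stands still between calls to the robot, and variables do not carry over. Pictures are saved under pics/ and viewed, about 8 in all and at most 12, crops included, and the job is handed in when it is done.

```bash
ls; mkdir -p pics; cat > h.py <<'E'
import numpy as np, cv2
from scipy.spatial.transform import Rotation as R
from plant import r
def snap(name,tag):
    s=r.snapshot(name); np.savez(f'pics/{tag}.npz',**{k:np.array(v) for k,v in s.items()})
    cv2.imwrite(f'pics/{tag}.png',cv2.cvtColor(s['pixels'],cv2.COLOR_RGB2BGR)); return s
def load(tag): return dict(np.load(f'pics/{tag}.npz'))
def rot(s):
    a=np.array(s['attitude']); return a if a.shape==(3,3) else R.from_quat(a).as_matrix()
def rays(s,uv):
    uv=np.atleast_2d(uv).astype(float);K=np.array(s['K'])
    d=np.c_[(uv[:,0]-K[0,2])/K[0,0],-(uv[:,1]-K[1,2])/K[1,1],-np.ones(len(uv))]
    return np.array(s['position']),d@rot(s).T
def onplane(s,uv,z):
    p,d=rays(s,uv); return p+d*((z-p[2])/d[:,2])[:,None]
def cloud(s):
    z=s['range_z'];v,u=np.mgrid[:z.shape[0],:z.shape[1]]
    p,d=rays(s,np.c_[u.ravel(),v.ravel()]); return (p+d*z.ravel()[:,None]).reshape(*z.shape,3)
def proj(s,P):
    P=np.atleast_2d(P);c=(P-np.array(s['position']))@rot(s);K=np.array(s['K'])
    return np.c_[K[0,2]+K[0,0]*c[:,0]/-c[:,2],K[1,2]-K[1,1]*c[:,1]/-c[:,2]]
E
python3 - <<'E'
from h import *
for n in('top','side'):
    s=snap(n,n+'0'); print(n,s['position'],s['attitude'],s['K'],[k for k in s])
st=r.get_state();print(st,r.tips_ahead)
E
```

```text
pics
top [ 0.49930828 -0.12252296  1.28550265] [ 0.02804553 -0.04272135 -0.70272782  0.70962099] [[444.42754674   0.         251.23089545]
 [  0.         444.42754674 188.83261753]
 [  0.           0.           1.        ]] ['pixels', 'range_z', 'K', 'position', 'attitude']
side [0.16070478 0.51983625 0.57327814] [-0.1445687   0.46153319  0.83995103 -0.24610825] [[375.72982999   0.         255.64822497]
 [  0.         375.72982999 190.95165733]
 [  0.           0.           1.        ]] ['pixels', 'range_z', 'K', 'position', 'attitude']
{'clock': 0.1, 'q': array([-1.15219409,  0.68991205, -0.19454442,  1.56624531,  0.15735338,
        0.90249053, -0.21509739]), 'qd': array([ 0.00230246, -0.00117216, -0.0016128 , -0.00054519, -0.00034697,
        0.00037278,  0.00120365]), 'joint_torque': array([-2.97989165e-03, -5.28506327e+01, -1.27139859e+00, -1.53837436e+01,
       -5.25640044e-02,  1.94594133e-03,  3.66861093e-05]), 'tool_pos': array([0.23444588, 0.57878244, 0.25698197]), 'eef_rot': array([ 1.91151669e-01,  9.81560163e-01, -8.23938933e-04, -8.67768874e-05]), 'contact_force': array([ 0.29893445,  0.83575119, -0.62510691]), 'moment': array([-0.04532865, -0.05152144,  0.01944292]), 'opening': 0.9993097640002759} 0.019
```

View pics/top0.png

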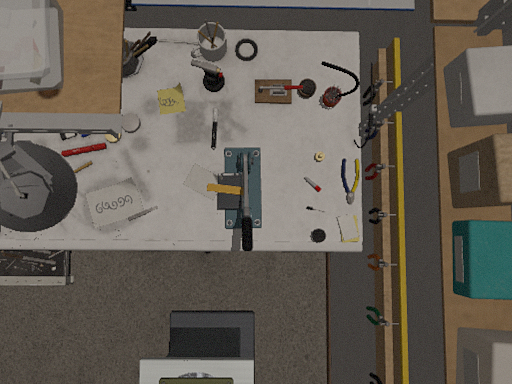

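View pics/side0.png

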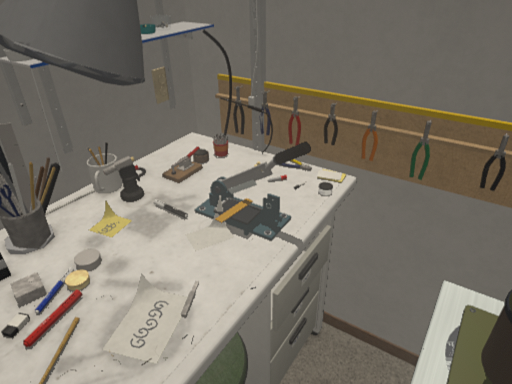

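```bash
python3 - <<'E'
from h import *
a=cv2.imread('pics/top0.png')[135:260,175:370]; b=cv2.imread('pics/side0.png')[130:250,180:360]
a=cv2.resize(a,None,fx=4,fy=4,interpolation=cv2.INTER_CUBIC);b=cv2.resize(b,(780,520),interpolation=cv2.INTER_CUBIC)
cv2.imwrite('pics/c1.png',a);cv2.imwrite('pics/c2.png',b)
for t in('top0','side0'):
    s=load(t);C=cloud(s);hsv=cv2.cvtColor(s['pixels'],cv2.COLOR_RGB2HSV)
    z=C[...,2];m=(C[...,0]>.35)&(C[...,0]<.9)&(C[...,1]<0)&(C[...,1]>-.45)&(z<.2)
    d=z[m&(hsv[...,1]<25)&(hsv[...,2]>170)];print(t,'desk z',np.median(d),d.std())
    for nm,k in dict(base=m&(hsv[...,0]>90)&(hsv[...,0]<125)&(hsv[...,1]>70)&(z<.02),strip=m&(hsv[...,0]>14)&(hsv[...,0]<30)&(hsv[...,1]>120)&(z>.035)&(z<.06),red=m&((hsv[...,0]<8)|(hsv[...,0]>170))&(hsv[...,1]>110)&(z<.05)).items():
        P=C[k]; v,u=np.nonzero(k)
        if len(P): 
            rr=cv2.minAreaRect(P[:,:2].astype(np.float32)*1000); print(nm,len(P),np.median(P,0).round(4),'px',u.mean().round(1),v.mean().round(1),u.min(),u.max(),v.min(),v.max(),rr)
E
```

```text
top0 desk z -0.000239369817679691 0.002241681117296935
base 196 [ 0.6667 -0.1702  0.0095] px 285.5 184.0 215 348 134 228 ((668.0297241210938, -239.9329833984375), (281.6841735839844, 367.2315979003906), 6.552182197570801)
strip 289 [ 0.6228 -0.0769  0.0477] px 225.8 188.4 207 336 97 194 ((728.9144287109375, -226.1632080078125), (78.74374389648438, 456.5744934082031), 35.26839065551758)
red 84 [ 0.8775 -0.3632  0.0158] px 324.8 126.5 214 340 95 191 ((816.6063232421875, -246.57748413085938), (333.896728515625, 273.5961608886719), 66.50897979736328)
side0 desk z -0.00012808911114836619 0.006891262720715178
strip 237 [ 0.6241 -0.0704  0.0479] px 232.2 210.6 216 251 199 222 ((625.17041015625, -77.27143096923828), (111.32835388183594, 23.386672973632812), 84.6282730102539)
red 76 [ 0.8802 -0.3594  0.0117] px 238.1 157.7 216 286 141 179 ((762.3173217773438, -349.5849609375), (48.61282730102539, 271.7547912597656), 77.51116943359375)
```

View pics/c1.png

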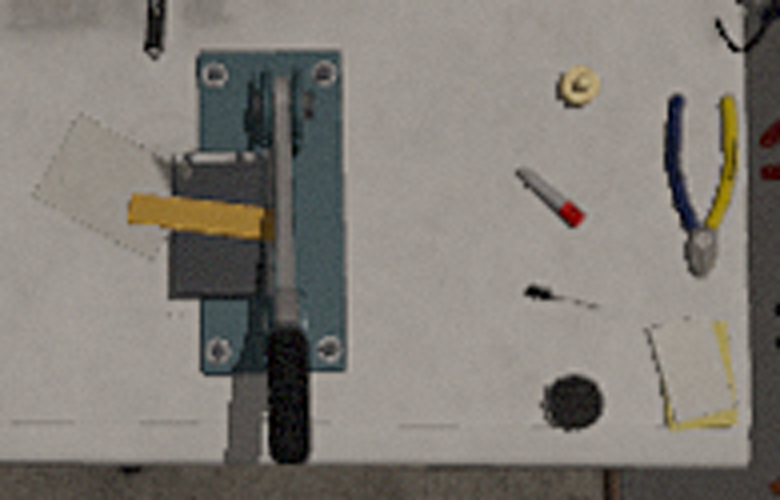

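View pics/c2.png

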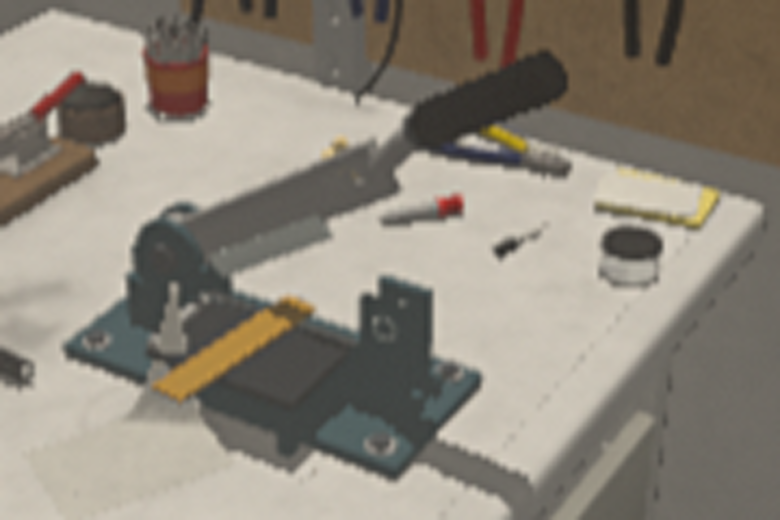

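```bash
cat >> h.py <<'E'
def c1(p): return (np.array(p,float)+.5)/4-.5+[175,135]
def c2(p): return (np.array(p,float)+.5)/(13/3)-.5+[180,130]
E
python3 - <<'E'
from h import *
from scipy.optimize import least_squares
T=load('top0');S=load('side0')
obj=np.array([[170,60],[170,-45],[-65,-45],[-65,60]])/1000.
top=c1([(198,52),(341,50),(346,371),(203,373)]);side=c2([(65,350),(395,476),(481,379)])
P=onplane(T,top,.01)[:,:2];Q=onplane(S,side,.01)[:,:2]
print('top',P.round(4).tolist());print('side',Q.round(4).tolist())
def pose(O,W):
    def f(p):
        c,s=np.cos(p[2]),np.sin(p[2]);return (O@np.array([[c,s],[-s,c]])+p[:2]-W).ravel()
    q=least_squares(f,[.55,-.15,0]);return q.x,q.fun.reshape(-1,2)*1000
for a in((obj,P),(obj[[0,3,2]],Q),(np.r_[obj,obj[[0,3,2]]],np.r_[P,Q])):
    x,e=pose(*a);print(x.round(4),np.degrees(x[2]).round(2),e.round(1).tolist())
o=x
C=cloud(S);hsv=cv2.cvtColor(S['pixels'],cv2.COLOR_RGB2HSV);z=C[...,2]
k=(hsv[...,2]<60)&(z>.1)&(z<.32)&(abs(C[...,1]+.13)<.06)&(C[...,0]>.2)&(C[...,0]<.6);v,u=np.nonzero(k);H=C[k]
print('handle',len(H),u.mean(),v.mean(),H.min(0),H.max(0),np.median(H,0))
c,s=np.cos(o[2]),np.sin(o[2])
L=np.c_[(H[:,:2]-o[:2])@np.array([[c,-s],[s,c]]),H[:,2]];print('handle local',L.min(0),L.max(0),np.median(L,0))
for t,s_ in(('top',T),('side',S)):
    C=cloud(s_);h=cv2.cvtColor(s_['pixels'],cv2.COLOR_RGB2HSV)
    for nm,k in dict(strip=(h[...,0]>14)&(h[...,0]<30)&(h[...,1]>110)&(abs(C[...,0]-.62)<.06)&(abs(C[...,1]+.08)<.09),knob=((h[...,0]<10)|(h[...,0]>170))&(h[...,1]>100)&(abs(C[...,0]-.62)<.1)&(abs(C[...,1]+.33)<.1)).items():
        v,u=np.nonzero(k);W=onplane(s_,np.c_[u,v],.048 if nm=='strip' else .0065)[:,:2];rr=cv2.minAreaRect(W.astype(np.float32)*1000)
        print(t,nm,len(u),W.mean(0).round(4),rr)
N=onplane(T,c1([(519,171),(572,214)]),.006);N2=onplane(S,c2([(384,219),(452,207)]),.006);print('nose/knob',N.round(4),N2.round(4))
E
```

```text
top [[0.7472, -0.0686], [0.75, -0.1726], [0.5171, -0.1778], [0.5147, -0.0756]]
side [[0.7418, -0.0616], [0.5118, -0.0659], [0.515, -0.1681]]
[ 0.5799 -0.1325  0.0259] 1.49 [[1.2, 0.5], [1.1, -0.5], [-0.9, -1.4], [-1.3, 1.4]]
[ 0.5767 -0.1238  0.0197] 1.13 [[3.7, 1.2], [-1.3, 0.8], [-2.4, -2.0]]
[ 0.5785 -0.1286  0.0191] 1.1 [[0.2, 3.3], [-0.7, 2.3], [-2.7, 3.0], [-2.3, 5.8], [5.5, -3.7], [0.6, -3.9], [-0.6, -6.7]]
handle 384 292.6822916666667 152.65104166666666 [ 0.46003179 -0.14181914  0.17489287] [ 0.53638167 -0.11903279  0.24070212] [ 0.49282325 -0.12352418  0.21563504]
handle local [-0.11861552 -0.01104789  0.17489287] [-0.04201585  0.01137431  0.24070212] [-0.08558497  0.00662318  0.21563504]
top strip 292 [ 0.6232 -0.0757] ((623.5408325195312, -74.81666564941406), (102.53978729248047, 23.464370727539062), 83.8684310913086)
top knob 36 [ 0.6539 -0.4742] ((643.5413208007812, -625.576171875), (359.4515380859375, 468.2515869140625), 38.92744827270508)
side strip 254 [ 0.6235 -0.0725] ((622.9789428710938, -76.22596740722656), (113.12152099609375, 24.349308013916016), 83.99469757080078)
side knob 21 [ 0.6339 -0.3401] ((633.1690063476562, -340.189453125), (15.060879707336426, 24.372224807739258), 29.890151977539062)
nose/knob [[ 0.6632 -0.3029  0.006 ]
 [ 0.6321 -0.3414  0.006 ]] [[ 0.6629 -0.3009  0.006 ]
 [ 0.6314 -0.3395  0.006 ]]
```

```bash
python3 - <<'E'
from h import *
T=load('top0');S=load('side0')
Q=onplane(S,c2([(65,350),(395,476),(481,379)]),0.0);print('side corners z0',Q.round(4).tolist())
print('fork hole +y side',onplane(S,c2([(385,328)]),.062), 'strip ends c2', onplane(S,c2([(170,388),(300,305)]),.048).round(4).tolist())
for s,t in((T,'top'),(S,'side')):
    C=cloud(s);h=cv2.cvtColor(s['pixels'],cv2.COLOR_RGB2HSV);z=C[...,2]
    box=(C[...,0]>.49)&(C[...,0]<.78)&(C[...,1]>-.21)&(C[...,1]<-.03)
    k=box&(h[...,0]>85)&(h[...,0]<115)&(h[...,1]>60);print(t,k.sum(),np.histogram(z[k],bins=np.arange(-.01,.11,.005))[0].tolist())
    b=k&(z<.016);v,u=np.nonzero(b);W=onplane(s,np.c_[u,v],.01)[:,:2].astype(np.float32)*1000
    print(cv2.minAreaRect(W),'obj centre shear (52.5,7.5)')
    f=k&(z>.07)&(z<.083)&(C[...,0]<.6);print('fork top pts',f.sum(),C[f].mean(0) if f.any() else '')
    tb=box&(h[...,1]<60)&(h[...,2]<90)&(abs(z-.044)<.003)&(C[...,1]>-.12);v,u=np.nonzero(tb)
    print('table',tb.sum(),cv2.minAreaRect(onplane(s,np.c_[u,v],.044)[:,:2].astype(np.float32)*1000),'centre shear(40,46)')
E
```

```text
side corners z0 [[0.7521, -0.0719, 0.0], [0.518, -0.0763, 0.0], [0.5213, -0.1803, 0.0]]
fork hole +y side [[ 0.55049962 -0.11854157  0.062     ]] strip ends c2 [[0.6301, -0.0253, 0.048], [0.6158, -0.1301, 0.048]]
top 453 [0, 5, 9, 142, 127, 10, 5, 0, 0, 3, 22, 8, 1, 6, 7, 7, 9, 22, 20, 11, 1, 0, 1]
((631.0341796875, -122.14601135253906), (231.22549438476562, 101.54867553710938), 1.6329329013824463) obj centre shear (52.5,7.5)
fork top pts 9 [ 0.55859051 -0.13071532  0.07703746]
table 448 ((627.5565795898438, -86.67706298828125), (121.36819458007812, 64.68408203125), 0.6301212906837463) centre shear(40,46)
side 0 [0, 0, 0, 0, 0, 0, 0, 0, 0, 0, 0, 0, 0, 0, 0, 0, 0, 0, 0, 0, 0, 0, 0]
((0.0, 0.0), (0.0, 0.0), 0.0) obj centre shear (52.5,7.5)
fork top pts 0 
table 480 ((634.227783203125, -85.71050262451172), (189.1298828125, 72.272705078125), 0.27446869015693665) centre shear(40,46)
```

The top crop shows the base corners at about (198,52), (341,50), (346,371) and (203,373), and the pin with its knob at (570,213) and nose at (518,172). The side crop shows the strip from (170,388) to (300,305) and the fork hole at (385,328). The shear works out at about (0.580, −0.132) with yaw 0.022. First move: swing round in front of the lamp.

```bash
python3 -m inch '[[0,-1,0,-1,88],[0,-1,0,-1,88],[0,-1,0,-1,88],[0,-1,0,-1,88],[0,-1,0,-1,88]]' 10; python3 -m inch '[[0,-1,0,-1,88],[0,-1,0,-1,88],[0,-1,0,-1,88],[0.7,-1,0,-1,80],[0.7,-1,0,-1,60]]'; python3 -m inch '[[0.7,-1,0,-1,50],[0.7,-1,0,-1,50],[0.7,-1,0,-0.3,50],[0.7,-1,0,0,50],[0.7,-1,0,0,50]]'; python3 -m inch '[[0.4,-1,0,0,50],[0.4,-1,0,0,50],[0.4,-1,0,0,50],[0.4,-1,0,0,50],[0,-1,0,0,50]]'
```

```text
clock: 0.6
tool_pos: [0.2344, 0.453, 0.2575]
eef_rot: [0.441, 0.898, -0.0, 0.0]
contact_force: [-0.6, -0.2, 0.1]
opening: 0.998
clock: 1.1
tool_pos: [0.2694, 0.3284, 0.2577]
eef_rot: [0.657, 0.754, -0.0, -0.0]
contact_force: [1.0, -0.1, 0.2]
opening: 0.838
clock: 1.6
tool_pos: [0.3575, 0.2033, 0.2576]
eef_rot: [0.742, 0.67, -0.0, 0.0]
contact_force: [0.3, 0.3, 0.1]
opening: 0.569
clock: 2.1
tool_pos: [0.3984, 0.0783, 0.2577]
eef_rot: [0.742, 0.67, 0.001, 0.0]
contact_force: [0.6, 0.2, -0.2]
opening: 0.572
```

```bash
python3 -m inch '[[1,-0.5,0,0,50],[1,-0.5,0,0,50],[1,-0.5,0,0,50],[1,-0.5,0,0,50],[1,-0.5,0,0,50]]'; python3 -m inch '[[0.84,-0.42,-0.3,0,50],[0.84,-0.42,-0.5,0,50],[0.84,-0.42,-0.5,0,50],[0.84,-0.42,-0.5,0,50],[0.84,-0.42,-0.7,0,50]]'; python3 -m inch '[[0,0,-1,0,50],[0,0,-1,0,50],[0,0,-1,0,50],[0,0,-1,0,50],[0,0,0,0,50]]'
python3 - <<'E'
from h import *
s=snap('side','side1');t=snap('top','top1')
tp=r.get_state()['tool_pos'];print(tp,proj(s,tp),proj(t,tp))
u,v=proj(s,tp)[0].astype(int)
cv2.imwrite('pics/c3.png',cv2.resize(cv2.imread('pics/side1.png')[v-60:v+60,u-80:u+80],None,fx=5,fy=5,interpolation=cv2.INTER_CUBIC))
E
```

```text
clock: 2.6
tool_pos: [0.5228, 0.0163, 0.2575]
eef_rot: [0.742, 0.67, -0.0, -0.0]
contact_force: [-0.1, 0.3, 0.1]
opening: 0.566
clock: 3.1
tool_pos: [0.6281, -0.0361, 0.1948]
eef_rot: [0.742, 0.67, 0.0, 0.0]
contact_force: [0.5, -0.0, 0.9]
opening: 0.571
clock: 3.6
tool_pos: [0.6242, -0.0353, 0.0917]
eef_rot: [0.742, 0.67, -0.003, -0.003]
contact_force: [-0.8, 0.1, 0.3]
opening: 0.568
[ 0.62690809 -0.03566317  0.095178  ] [[221.34544496 200.7818936 ]] [[209.96070148 185.47054657]]
```

View pics/c3.png

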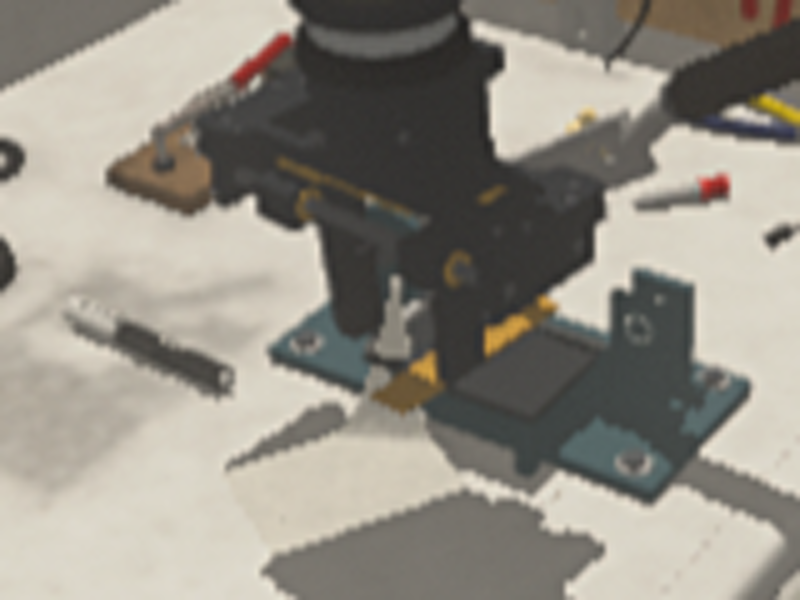

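```bash
python3 - <<'E'
from h import *
S=load('side0');T=load('top0');C=cloud(S);D=cloud(T)
for p in c2([(174,290),(173,305),(172,320),(170,335),(165,345),(160,375),(155,400),(190,345)]).round().astype(int): print('side',p,C[p[1],p[0]].round(3),S['pixels'][p[1],p[0]])
for p in c1([(155,160),(165,165),(175,172),(182,180),(190,157),(215,155)]).round().astype(int): print('top',p,D[p[1],p[0]].round(3),T['pixels'][p[1],p[0]])
E
```

```text
side [220 197] [ 0.656 -0.066  0.079] [149 143 131]
side [220 200] [ 0.656 -0.065  0.071] [127 122 113]
side [219 203] [ 0.659 -0.064  0.061] [128 123 113]
side [219 207] [ 0.658 -0.062  0.051] [128 124 114]
side [218 209] [ 0.658 -0.058  0.047] [130 127 115]
side [217 216] [ 0.661 -0.055  0.027] [132 127 118]
side [215 222] [ 0.663 -0.048  0.012] [134 130 119]
side [223 209] [ 0.651 -0.069  0.044] [92 89 85]
top [213 175] [ 0.667 -0.037  0.005] [124 118 110]
top [216 176] [ 0.663 -0.047  0.012] [82 77 70]
top [218 178] [ 0.654 -0.054  0.044] [44 41 44]
top [220 180] [ 0.647 -0.06   0.05 ] [53 58 52]
top [222 174] [ 0.499 -0.123  1.286] [74 74 74]
top [228 173] [ 0.667 -0.082  0.052] [123 120 115]
```

```bash
python3 -m inch '[[0.04,0.14,0,0,38],[0,0,-0.5,0,36],[0,0,-0.6,0,36],[0,0,-0.4,0,36],[0,0,-0.3,0,36]]'; python3 -m inch '[[0,0,0,0,36],[0,0,0,0,36]]'
python3 - <<'E'
from h import *
s=snap('side','side2')
tp=r.get_state()['tool_pos'];print(tp,proj(s,tp))
u,v=proj(s,tp)[0].astype(int)
cv2.imwrite('pics/c4.png',cv2.resize(cv2.imread('pics/side2.png')[v-40:v+35,u-40:u+60],None,fx=7,fy=7,interpolation=cv2.INTER_CUBIC))
E
```

```text
clock: 4.2
tool_pos: [0.6273, -0.0322, 0.0487]
eef_rot: [0.742, 0.67, -0.001, -0.001]
contact_force: [0.2, 0.0, -0.6]
opening: 0.411
clock: 4.4
tool_pos: [0.628, -0.0323, 0.05]
eef_rot: [0.742, 0.67, -0.0, -0.0]
contact_force: [-0.1, -0.2, 0.1]
opening: 0.407
[ 0.6283291  -0.0322945   0.05039375] [[221.21455911 217.07513733]]
```

View pics/c4.png

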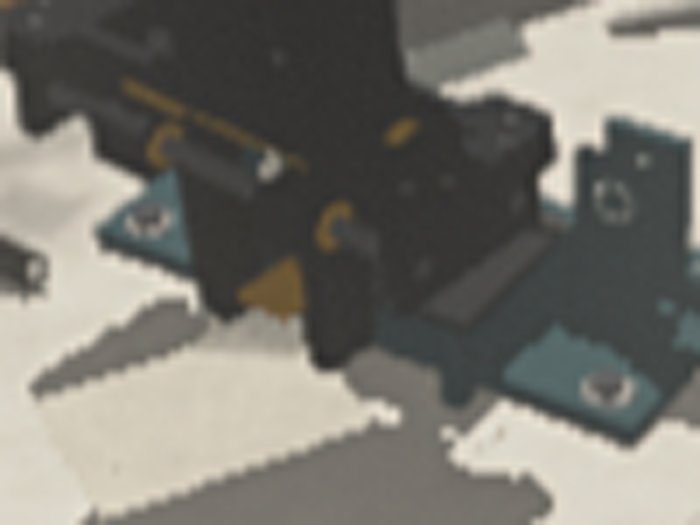

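```bash
python3 -m inch '[[0,0,0,0,14],[0,0,0,0,14],[0,0,0,0,14],[0,0,0,0,14]]' 15; python3 -m inch '[[0,0.2,0,0,14],[0,0.25,0,0,14],[0,0.25,0,0,14],[0,0.22,0,0,14],[0,0,0,0,14]]'
python3 - <<'E'
from h import *
o=np.array([.580,-.132]);c,s_=np.cos(.022),np.sin(.022)
for t in('top','side'):
    s=snap(t,t+'3');C=cloud(s);h=cv2.cvtColor(s['pixels'],cv2.COLOR_RGB2HSV)
    k=(h[...,0]>12)&(h[...,0]<32)&(h[...,1]>100)&(abs(C[...,0]-.62)<.06)&(abs(C[...,1]+.06)<.09)&(abs(C[...,2]-.046)<.015)
    v,u=np.nonzero(k);W=onplane(s,np.c_[u,v],.048)[:,:2];L=(W-o)@np.array([[c,-s_],[s_,c]])
    print(t,len(u),'shear y range',np.sort(L[:,1])[[0,2,-3,-1]].round(4),'x',L[:,0].min().round(4),L[:,0].max().round(4), cv2.minAreaRect(W.astype(np.float32)*1000))
print(r.get_state()['tool_pos'],r.get_state()['opening'],r.get_state()['contact_force'])
E
```

```text
clock: 4.85
tool_pos: [0.6284, -0.0322, 0.0506]
eef_rot: [0.742, 0.67, 0.0, 0.0]
contact_force: [-0.1, 0.2, 1.4]
opening: 0.245
clock: 5.35
tool_pos: [0.628, -0.0069, 0.0501]
eef_rot: [0.742, 0.671, 0.0, -0.001]
contact_force: [-1.3, 1.5, 1.0]
opening: 0.243
top 233 shear y range [0.0203 0.0204 0.1013 0.1014] x 0.0265 0.0552 ((620.3049926757812, -70.86404418945312), (82.26649475097656, 23.46182632446289), 84.88209533691406)
side 27 shear y range [0.0788 0.0965 0.1354 0.1361] x 0.036 0.0608 ((623.9872436523438, -22.227731704711914), (57.45278549194336, 17.123201370239258), 77.84571075439453)
[ 0.62805784 -0.00788634  0.05017483] 0.24701138416896457 [-0.43642412  0.67117989  1.45395381]
```

```bash
python3 -m inch '[[0,-0.1,0,0,14],[0,-0.1,0,0,14],[0,0,0,0,14],[0,0,0,0,14]]'; python3 -m inch '[[0,0,0,0,30],[0,0,0,0,36],[0,0,0,0,36],[0,0,0,0,36],[0,0.3,0,0,36]]'
python3 -m inch '[[0,0.5,0,0,36],[0,0.5,0.5,0,36],[0,0,1,0,36],[0,0,1,0,36],[0,0,0.5,0,36]]'
python3 - <<'E'
from h import *
o=np.array([.580,-.132]);c,s_=np.cos(.022),np.sin(.022)
for t in('top','side'):
    s=snap(t,t+'4');C=cloud(s);h=cv2.cvtColor(s['pixels'],cv2.COLOR_RGB2HSV)
    k=(h[...,0]>12)&(h[...,0]<32)&(h[...,1]>100)&(abs(C[...,0]-.62)<.06)&(abs(C[...,1]+.06)<.09)&(abs(C[...,2]-.046)<.015)
    v,u=np.nonzero(k);W=onplane(s,np.c_[u,v],.048)[:,:2];L=(W-o)@np.array([[c,-s_],[s_,c]])
    print(t,len(u),'shear y',np.sort(L[:,1])[[0,2,-3,-1]].round(4),'x',L[:,0].min().round(4),L[:,0].max().round(4),'z',np.percentile(C[k][:,2],[10,50,90]), cv2.minAreaRect(W.astype(np.float32)*1000))
print(r.get_state()['tool_pos'],r.get_state()['opening'])
S=load('side0');C=cloud(S);hsv=cv2.cvtColor(S['pixels'],cv2.COLOR_RGB2HSV);z=C[...,2]
k=(hsv[...,2]<60)&(z>.1)&(z<.32)&(abs(C[...,1]+.13)<.06)&(C[...,0]>.2)&(C[...,0]<.6)
H=C[k]; q=np.polyfit(H[:,0],H[:,2],1); print('grip slope',np.arctan(-q[0]),H.mean(0))
E
```

```text
clock: 5.85
tool_pos: [0.6281, -0.0152, 0.0503]
eef_rot: [0.743, 0.67, -0.0, 0.0]
contact_force: [0.3, -0.7, 1.4]
opening: 0.244
clock: 6.35
tool_pos: [0.628, -0.008, 0.0502]
eef_rot: [0.743, 0.669, -0.0, 0.0]
contact_force: [-0.6, -0.4, -0.4]
opening: 0.408
clock: 6.85
tool_pos: [0.6293, 0.0202, 0.1281]
eef_rot: [0.742, 0.671, 0.002, 0.001]
contact_force: [0.5, -1.0, 0.4]
opening: 0.41
top 321 shear y [0.0119 0.012  0.1236 0.1236] x 0.0264 0.0585 z [0.04414883 0.04783371 0.0511453 ] ((621.8146362304688, -63.44475555419922), (113.42948150634766, 23.46870231628418), 84.870361328125)
side 280 shear y [0.0149 0.0162 0.1277 0.129 ] x 0.0254 0.0599 z [0.04587213 0.0479305  0.04927412] ((622.3264770507812, -59.36670684814453), (113.30647277832031, 25.069791793823242), 84.36666107177734)
[0.62950914 0.01947743 0.12759746] 0.40840614225559135
grip slope 0.5488851349249831 [ 0.49455894 -0.12460924  0.21442399]
```

```bash
python3 -m inch '[[0,0,-0.5,0,36],[0,0,-1,0,36],[0,0,-1,0,36],[0,-0.5,-0.5,0,36],[0,-0.5,0,0,36]]';  python3 -m inch '[[0,-0.3,0,0,36],[0,0,0,0,30],[0,0,0,0,14],[0,0,0,0,14],[0,0,0,0,14]]'; python3 -m inch '[[0,0.12,0,0,14],[0,0,0,0,14],[0,0,0,0,14],[0,0,0,0,36],[0,0,0,0,36]]'; python3 -m inch '[[0,0,0,0,36],[0,0,0,0,36],[0,0.5,0,0,36],[0,0.5,0,0,36],[0,0.3,0.5,0,36]]'
python3 -m inch '[[0,0,1,0,36],[0,0,1,0,36],[0,0,1,0,36],[0,0,1,0,10],[0,0,0.5,0,0]]'
python3 - <<'E'
from h import *
o=np.array([.580,-.132]);c,s_=np.cos(.022),np.sin(.022)
for t in('top','side'):
    s=snap(t,t+'5');C=cloud(s);h=cv2.cvtColor(s['pixels'],cv2.COLOR_RGB2HSV)
    k=(h[...,0]>12)&(h[...,0]<32)&(h[...,1]>100)&(abs(C[...,0]-.62)<.06)&(abs(C[...,1]+.06)<.09)&(abs(C[...,2]-.046)<.015)
    v,u=np.nonzero(k);W=onplane(s,np.c_[u,v],.048)[:,:2];L=(W-o)@np.array([[c,-s_],[s_,c]])
    print(t,len(u),'shear y',np.sort(L[:,1])[[0,2,-3,-1]].round(4),'z',np.percentile(C[k][:,2],[10,50,90]), cv2.minAreaRect(W.astype(np.float32)*1000))
    k=(h[...,2]<60)&(C[...,2]>.1)&(C[...,2]<.32)&(abs(C[...,1]+.13)<.045)&(C[...,0]>.2)&(C[...,0]<.53)
    H=C[k];print('grip',len(H),H.min(0),H.max(0),H.mean(0))
print(r.get_state()['tool_pos'],r.get_state()['opening'])
E
```

```text
clock: 7.45
tool_pos: [0.6256, -0.0076, 0.0469]
eef_rot: [0.742, 0.67, -0.002, -0.002]
contact_force: [-1.1, -0.5, 1.0]
opening: 0.407
clock: 7.95
tool_pos: [0.6286, -0.0136, 0.0509]
eef_rot: [0.742, 0.67, 0.001, 0.0]
contact_force: [1.0, -0.9, -0.5]
opening: 0.243
clock: 8.45
tool_pos: [0.6278, -0.0111, 0.0501]
eef_rot: [0.742, 0.67, -0.0, -0.0]
contact_force: [0.3, -0.4, -0.0]
opening: 0.392
clock: 8.95
tool_pos: [0.6267, 0.0245, 0.0617]
eef_rot: [0.741, 0.671, -0.001, -0.002]
contact_force: [-0.7, 1.1, -0.5]
opening: 0.41
clock: 9.45
tool_pos: [0.6293, 0.0224, 0.1783]
eef_rot: [0.742, 0.671, 0.002, 0.001]
contact_force: [0.6, 0.4, 0.4]
opening: 0.253
top 317 shear y [0.0147 0.0148 0.1264 0.1292] z [0.04441669 0.04784204 0.05091533] ((621.50537109375, -59.62413024902344), (114.33040618896484, 23.56238555908203), 84.24887084960938)
grip 293 [ 0.46045462 -0.14723671  0.19585675] [ 0.52967933 -0.12279965  0.2464824 ] [ 0.49540439 -0.13408759  0.22336771]
side 283 shear y [0.0174 0.0186 0.1302 0.1314] z [0.04591882 0.0479635  0.04916802] ((621.614013671875, -56.88666915893555), (114.28314208984375, 25.367029190063477), 83.87730407714844)
grip 340 [ 0.46061555 -0.14395782  0.17803434] [ 0.52996163 -0.1186416   0.24085711] [ 0.49212911 -0.12460199  0.21564304]
[0.62935725 0.0221425  0.17755777] 0.1589176189368062
```

```bash
python3 -m inch '[[0,0,1,0.6,0],[0,-0.3,1,0.6,0],[0,-0.5,1,0,0],[0,-0.5,1,0,0],[-0.5,-0.95,1,0,0]]'; python3 -m inch '[[-1,-1,0,0,0],[-1,-1,0,0,0],[-1,-1,0,0,0],[-1,-1,0,0,0],[-1,0,0,0,0]]'; python3 -m inch '[[-0.67,0,0,0,0],[0,0,-0.5,0,0],[0,0,-0.5,0,0],[0,0,0,0,0]]'
```

```text
clock: 10.05
tool_pos: [0.616, -0.0328, 0.2996]
eef_rot: [0.697, 0.717, 0.0, -0.001]
contact_force: [0.4, 0.1, -0.1]
opening: 0.008
clock: 10.55
tool_pos: [0.4885, -0.1386, 0.2992]
eef_rot: [0.701, 0.713, -0.001, -0.0]
contact_force: [-0.1, 0.3, -0.5]
opening: 0.005
clock: 10.95
tool_pos: [0.4723, -0.1343, 0.2732]
eef_rot: [0.699, 0.716, -0.001, -0.002]
contact_force: [1.0, -0.3, 0.3]
opening: 0.003
```

```bash
python3 -m inch '[[0,0,-0.4,0,0],[0,0,-0.4,0,0],[0,0,-0.4,0,0],[0,0,-0.4,0,0],[0,0,-0.4,0,0]]'; python3 -m inch '[[0,0,-0.4,0,0],[0,0,-0.4,0,0],[0,0,-0.4,0,0],[0,0,-0.4,0,0],[0,0,-0.4,0,0]]'; python3 -m inch '[[0,0,-0.4,0,0],[0,0,-0.4,0,0],[0,0,-0.4,0,0],[0,0,-0.4,0,0],[0,0,0,0,0]]'
```

```text
clock: 11.45
tool_pos: [0.4684, -0.1353, 0.2238]
eef_rot: [0.699, 0.715, -0.003, -0.004]
contact_force: [-0.5, -0.0, 3.2]
opening: 0.007
clock: 11.95
tool_pos: [0.4739, -0.1348, 0.1744]
eef_rot: [0.699, 0.715, 0.0, -0.0]
contact_force: [-1.2, -0.3, 3.1]
opening: 0.004
clock: 12.45
tool_pos: [0.4736, -0.1348, 0.1339]
eef_rot: [0.699, 0.715, -0.0, -0.001]
contact_force: [-0.3, 0.1, 0.6]
opening: 0.006
```

```bash
python3 -m inch '[[0,0,-0.3,0,0],[0,0,-0.3,0,0],[0,0,-0.3,0,0],[0,0,-0.2,0,0],[0,0,0,0,0]]'; python3 -m inch '[[0,0,0,0,0],[0,0,0,0,0]]';python3 -m inch '[[0,0,1,0,0],[0,0,1,0,0],[0,0,1,0,0],[0,0,1,0,0],[0,-1,0.5,0,40]]';python3 -m inch '[[0,-1,0,0,40],[0,-1,0,0,40],[0,-1,0,0,40],[0,-1,0,0,40],[0,0,0,0,40]]'
python3 - <<'E'
from h import *
o=np.array([.580,-.132]);c,s_=np.cos(.022),np.sin(.022)
for t in('top','side'):
    s=snap(t,t+'6');C=cloud(s);h=cv2.cvtColor(s['pixels'],cv2.COLOR_RGB2HSV)
    L=(C[...,:2]-o)@np.array([[c,-s_],[s_,c]])
    k=(h[...,2]<65)&(C[...,2]>.05)&(C[...,2]<.12)&(abs(L[...,1])<.02)&(L[...,0]>-.18)&(L[...,0]<-.08)
    x=L[k][:,0];z=C[k][:,2]
    print(t,k.sum(),'grip top z p90/95',np.percentile(z,[50,90,95]))
    if t=='top':
        # arm steel spine top along x
        for x0 in np.arange(-.17,.12,.02):
            m=(abs(L[...,0]-x0)<.01)&(abs(L[...,1])<.008)&(C[...,2]>.03)&(C[...,2]<.12); print(round(x0,2),m.sum(),np.percentile(C[m][:,2],[50,90]).round(4) if m.any() else '')
print(r.get_state()['tool_pos'])
E
```

```text
clock: 12.95
tool_pos: [0.474, -0.1348, 0.107]
eef_rot: [0.699, 0.715, 0.0, -0.0]
contact_force: [0.3, 0.7, 0.1]
opening: 0.002
clock: 13.15
tool_pos: [0.4746, -0.1349, 0.1079]
eef_rot: [0.699, 0.715, 0.001, 0.001]
contact_force: [0.3, 0.1, 0.1]
opening: 0.007
clock: 13.65
tool_pos: [0.4754, -0.1569, 0.2225]
eef_rot: [0.696, 0.718, 0.002, 0.001]
contact_force: [0.9, 0.2, -0.3]
opening: 0.072
clock: 14.15
tool_pos: [0.4734, -0.2642, 0.2207]
eef_rot: [0.701, 0.713, -0.001, 0.002]
contact_force: [-0.5, -0.3, -0.0]
opening: 0.449
top 302 grip top z p90/95 [0.0845111  0.08819292 0.08947536]
-0.17 24 [0.0851 0.0881]
-0.15 48 [0.0856 0.0885]
-0.13 42 [0.086  0.0898]
-0.11 47 [0.0855 0.0887]
-0.09 38 [0.0854 0.0886]
-0.07 41 [0.0762 0.081 ]
-0.05 37 [0.0726 0.0785]
-0.03 32 [0.0795 0.0822]
-0.01 30 [0.077  0.0806]
0.01 36 [0.0744 0.0792]
0.03 34 [0.0762 0.0799]
0.05 32 [0.0772 0.0788]
0.07 31 [0.0773 0.0795]
0.09 30 [0.0772 0.0809]
0.11 31 [0.0793 0.0832]
side 313 grip top z p90/95 [0.07961672 0.08586865 0.08668537]
[ 0.47384142 -0.2597073   0.22033782]
```

```bash
python3 - <<'E'
from h import *
for t in('top5','side5'):
    s=load(t);h=cv2.cvtColor(s['pixels'],cv2.COLOR_RGB2HSV);C=cloud(s)
    box=(abs(C[...,0]-.645)<.05)&(abs(C[...,1]+.325)<.05)
    red=box&((h[...,0]<10)|(h[...,0]>170))&(h[...,1]>90)
    bg=cv2.medianBlur(s['pixels'],21).astype(int)
    m=box&((np.abs(s['pixels'].astype(int)-bg).sum(-1)>60)|red)
    for nm,k in(('red',red),('pin',m)):
        if nm=='pin':
            n,l,st,_=cv2.connectedComponentsWithStats(k.astype(np.uint8));k=l==np.bincount(l[red]).argmax()
        v,u=np.nonzero(k);W=onplane(s,np.c_[u,v],.006)[:,:2]
        print(t,nm,len(u),W.mean(0).round(4),cv2.minAreaRect(W.astype(np.float32)*1000))
        if nm=='pin':
            d=np.linalg.svd(W-W.mean(0))[2][0];d*=np.sign(d[0]);a=(W-W.mean(0))@d;print('dir',d,np.degrees(np.arctan2(d[1],d[0])),'ends',(W.mean(0)+d*a.min()).round(4),(W.mean(0)+d*a.max()).round(4))
            cv2.imwrite(f'pics/m_{t}.png',k.astype(np.uint8)*255)
E
```

```text
top5 red 26 [ 0.6326 -0.3411] ((632.5137939453125, -340.9991149902344), (18.40886688232422, 10.401969909667969), 45.063751220703125)
top5 pin 100 [ 0.643  -0.3267] ((646.23681640625, -325.7610778808594), (59.378597259521484, 16.637958526611328), 45.09970474243164)
dir [0.63425593 0.77312316] 50.63518033456208 ends [ 0.6256 -0.3479] [ 0.6638 -0.3014]
side5 red 22 [ 0.6342 -0.3415] ((633.5785522460938, -341.0039978027344), (15.142477035522461, 24.483318328857422), 29.89005470275879)
side5 pin 101 [ 0.6425 -0.3228] ((640.8792724609375, -321.5596923828125), (69.15374755859375, 33.06181716918945), 63.3449821472168)
dir [0.47212957 0.88152917] 61.827379686841496 ends [ 0.6265 -0.3526] [ 0.659 -0.292]
```

```bash
python3 -m inch '[[0.9,-0.5,0,-1,34],[0.9,-0.5,0,-1,34],[0.9,-0.5,0,-1,34],[0.9,-0.5,0,-1,34],[0.9,-0.5,0,-1,34]]'; python3 -m inch '[[0.9,-0.5,0,-1,34],[0.88,-0.34,0,-0.7,34],[0,0,-1,0,34],[0,0,-1,0,34],[0,0,-1,0,34]]'; python3 -m inch '[[0,0,-1,0,34],[0,0,-1,0,34],[0,0,-1,0,34],[0,0,-0.5,0,34],[0,0,0,0,34]]';python3 -m inch '[[0,0,0,0,34],[0,0,0,0,34]]'
```

```text
clock: 14.75
tool_pos: [0.5879, -0.3202, 0.2202]
eef_rot: [0.86, 0.51, 0.001, -0.001]
contact_force: [-0.3, -0.5, 0.2]
opening: 0.384
clock: 15.25
tool_pos: [0.6317, -0.3406, 0.1441]
eef_rot: [0.901, 0.433, 0.0, -0.001]
contact_force: [-0.6, 0.3, 0.3]
opening: 0.384
clock: 15.75
tool_pos: [0.63, -0.3409, 0.0557]
eef_rot: [0.902, 0.432, -0.001, -0.002]
contact_force: [0.7, 0.8, -0.6]
opening: 0.384
clock: 15.95
tool_pos: [0.6319, -0.3437, 0.0594]
eef_rot: [0.902, 0.432, 0.001, 0.001]
contact_force: [-0.5, -0.7, -0.1]
opening: 0.388
```

```bash
python3 - <<'E'
from h import *
s=snap('side','side7')
tp=np.mean([r.get_state()['tool_pos'] for _ in range(3)],0);print(tp,proj(s,tp))
u,v=proj(s,[.632,-.341,.01])[0].astype(int)
cv2.imwrite('pics/c5.png',cv2.resize(cv2.imread('pics/side7.png')[v-45:v+30,u-55:u+45],None,fx=7,fy=7,interpolation=cv2.INTER_CUBIC))
E
```

```text
[ 0.63184813 -0.34381864  0.05943376] [[284.94311852 160.96131426]]
```

View pics/c5.png

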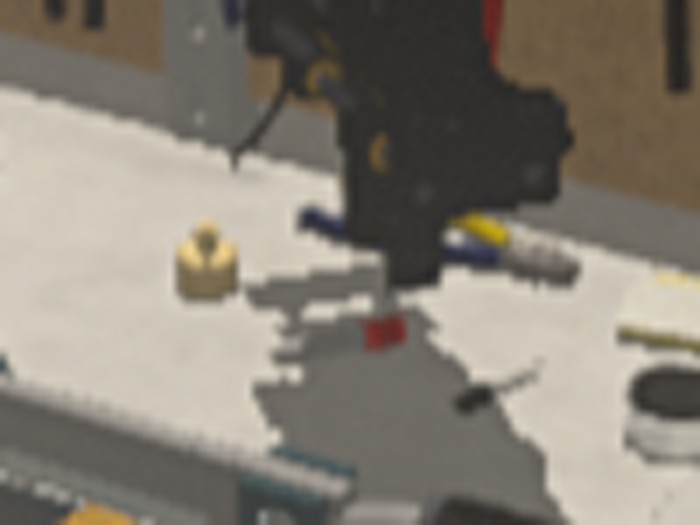

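```bash
python3 -m inch '[[0,0,-0.4,0,34],[0,0,-0.4,0,34],[0,0,-0.4,0,34],[0,0,-0.3,0,34],[0,0,0,0,34]]'; python3 -m inch '[[0,0,0,0,34],[0,0,0,0,34]]';python3 -m inch '[[0,0,0,0,5],[0,0,0,0,5],[0,0,0,0,5],[0,0,0,0,5],[0,0,0,0,5]]' 15
```

```text
clock: 16.5
tool_pos: [0.6307, -0.3434, 0.0198]
eef_rot: [0.902, 0.432, -0.0, -0.0]
contact_force: [-0.6, 0.3, -0.1]
opening: 0.384
clock: 16.7
tool_pos: [0.6306, -0.3434, 0.0197]
eef_rot: [0.902, 0.432, -0.0, -0.0]
contact_force: [0.4, -0.4, 0.5]
opening: 0.386
clock: 17.2
tool_pos: [0.6308, -0.3434, 0.0202]
eef_rot: [0.902, 0.432, -0.0, 0.0]
contact_force: [0.1, -0.1, -0.5]
opening: 0.138
```

```bash
python3 -m inch '[[0,0,0.5,0,5],[0,0,1,0,5],[0,0,1,0,5],[0,0,1,1,5],[0,0,1,1,5]]' 25; python3 -m inch '[[-0.6,0.9,0.7,1,5],[-0.6,0.9,0,1,5],[-0.6,0.9,0,1,5],[-0.6,0.9,0,1,5],[-0.6,0.9,-0.5,0.67,5]]';python3 -m inch '[[-0.16,0.24,-0.8,0,5],[0,0,-0.8,0,5],[0,0,-0.8,0,5],[0,0,0,0,5],[0,0,0,0,5]]'
python3 - <<'E'
from h import *
for t in('top','side'):
    s=snap(t,t+'8')
a=cv2.imread('pics/top8.png')[180:240,235:295];b=cv2.imread('pics/side8.png')[140:230,220:310]
cv2.imwrite('pics/c6.png',np.hstack([cv2.resize(a,(400,400),interpolation=cv2.INTER_CUBIC),cv2.resize(b,(400,400),interpolation=cv2.INTER_CUBIC)]))
st=r.get_state();print(st['tool_pos'],st['eef_rot'],st['opening'])
print('fork',proj(load('top8'),[[.5503,-.1463,.062],[.552,-.225,.062]]),proj(load('side8'),[[.5503,-.1463,.062],[.552,-.225,.062]]))
E
```

```text
clock: 17.7
tool_pos: [0.6309, -0.3435, 0.1348]
eef_rot: [0.851, 0.525, -0.0, 0.0]
contact_force: [1.5, 0.3, -0.4]
opening: 0.134
clock: 18.2
tool_pos: [0.5566, -0.2309, 0.1402]
eef_rot: [0.699, 0.715, 0.001, 0.002]
contact_force: [1.3, -0.8, -1.3]
opening: 0.132
clock: 18.7
tool_pos: [0.5521, -0.2252, 0.0785]
eef_rot: [0.7, 0.714, 0.0, 0.0]
contact_force: [-0.5, 0.2, -0.5]
opening: 0.133
[ 0.55265246 -0.22543382  0.07910829] [6.99909849e-01 7.14230244e-01 4.07152341e-04 1.09360344e-03] 0.133439311368549
fork [[250.59750489 214.88865437]
 [279.16112095 214.54499045]] [[274.43084212 199.91846303]
 [289.30152035 185.5653806 ]]
```

View pics/c6.png

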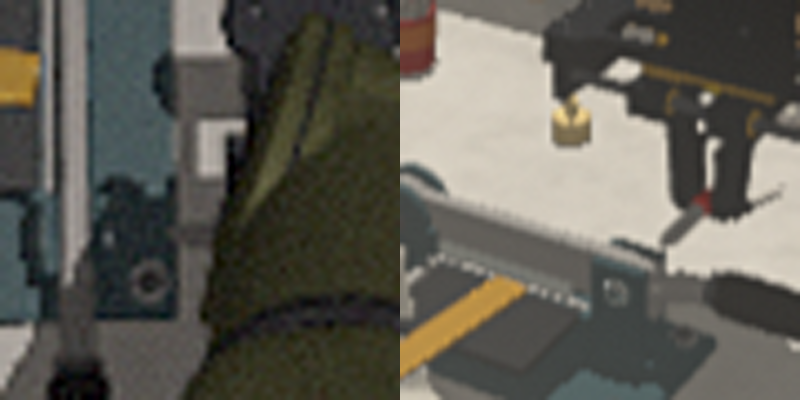

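```bash
python3 - <<'E'
from h import *
s=load('side8')
P=np.array([[.5497,-.1193,.062],[.5509,-.171,.062],[.5509,-.172,.062],[.5519,-.171,.062],[.5509,-.171,.063],[.552,-.222,.062]]);print(proj(s,P).round(2))
b=s['pixels'];b=cv2.cvtColor(b,cv2.COLOR_RGB2BGR)[165:220,255:300]
cv2.imwrite('pics/c7.png',cv2.resize(b,None,fx=14,fy=14*600/770,interpolation=cv2.INTER_NEAREST)) 
b=cv2.resize(b,(630,770)[::1],interpolation=cv2.INTER_CUBIC);b=cv2.resize(cv2.cvtColor(s['pixels'],cv2.COLOR_RGB2BGR)[170:212,258:300],None,fx=14,fy=14,interpolation=cv2.INTER_CUBIC);cv2.imwrite('pics/c7.png',b)
E
```

```text
[[268.91 205.26]
 [279.27 195.22]
 [279.47 195.04]
 [278.92 195.11]
 [279.27 194.89]
 [288.74 186.08]]
```

View pics/c7.png

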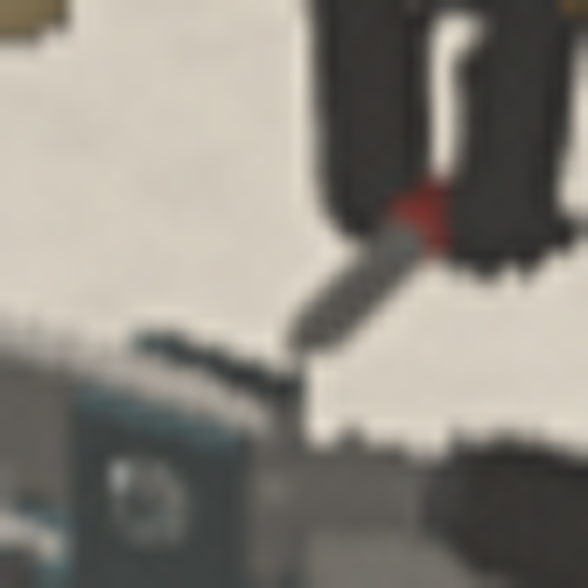

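```bash
python3 -m inch '[[0,0,-0.1,0,5],[-0.01,0.3,0,0,5],[-0.01,0.3,0,0,5],[-0.005,0.2,0,0,5],[0,0,0,0,5]]'; python3 -m inch '[[0,0,0,0,5],[0,0.1,0,0,5],[0,0.1,0,0,5],[-0.005,0.1,0,0,5],[0,0,0,0,5]]'; python3 -m inch '[[0,0.1,0,0,5],[0,0.1,0,0,5],[0,0,0,0,5]]'
```

```text
clock: 19.3
tool_pos: [0.5514, -0.2031, 0.0753]
eef_rot: [0.699, 0.715, 0.0, -0.0]
contact_force: [-0.5, -0.0, -0.8]
opening: 0.136
clock: 19.8
tool_pos: [0.5511, -0.1968, 0.0752]
eef_rot: [0.7, 0.715, 0.0, -0.0]
contact_force: [0.2, -0.7, -0.4]
opening: 0.136
clock: 20.1
tool_pos: [0.5513, -0.1922, 0.0754]
eef_rot: [0.7, 0.714, 0.0, 0.0]
contact_force: [0.2, -0.4, 0.1]
opening: 0.132
```

```bash
python3 -m inch '[[0,0.1,0.02,0,5],[0,0.1,0,0,5],[0,0,0,0,5]]'; python3 -m inch '[[-0.005,0.1,0,0,5],[0,0.1,0,0,5],[0,0,0,0,5]]'; python3 -m inch '[[-0.005,0.1,0,0,5],[0,0.1,0,0,5],[0,0,0,0,5]]'
```

```text
clock: 20.4
tool_pos: [0.5513, -0.1867, 0.0758]
eef_rot: [0.7, 0.715, 0.0, -0.0]
contact_force: [-0.2, 0.3, -0.0]
opening: 0.137
clock: 20.7
tool_pos: [0.5511, -0.1818, 0.0757]
eef_rot: [0.7, 0.715, 0.0, -0.0]
contact_force: [0.6, 0.1, 0.7]
opening: 0.139
clock: 21.0
tool_pos: [0.5509, -0.1768, 0.0757]
eef_rot: [0.7, 0.715, 0.0, -0.0]
contact_force: [1.1, -0.4, 0.3]
opening: 0.136
```

```bash
python3 -m inch '[[0,0.1,0,0,5],[0,0.1,0,0,5],[0,0,0,0,5]]'; python3 -m inch '[[0,0.1,0,0,5],[0,0.1,0,0,5],[0,0,0,0,5]]'; python3 -m inch '[[-0.005,0.1,0,0,5],[0,0.06,0,0,5],[0,0,0,0,5]]'; python3 -m inch '[[0,0.06,0,0,5],[0,0,0,0,5]]'
python3 - <<'E'
from h import *
s=snap('side','side9')
b=cv2.cvtColor(s['pixels'],cv2.COLOR_RGB2BGR)[165:225,240:310]
cv2.imwrite('pics/c8.png',cv2.resize(b,None,fx=10,fy=10,interpolation=cv2.INTER_CUBIC))
st=r.get_state();print(st['tool_pos'],st['contact_force'],st['moment'])
E
```

```text
clock: 21.3
tool_pos: [0.5509, -0.1718, 0.0757]
eef_rot: [0.7, 0.715, 0.0, -0.0]
contact_force: [0.3, 0.4, 0.6]
opening: 0.135
clock: 21.6
tool_pos: [0.5509, -0.1668, 0.0757]
eef_rot: [0.7, 0.715, 0.0, -0.0]
contact_force: [0.1, -0.3, 0.3]
opening: 0.142
clock: 21.9
tool_pos: [0.5509, -0.1631, 0.0758]
eef_rot: [0.7, 0.714, 0.0, 0.0]
contact_force: [1.2, 0.2, 0.4]
opening: 0.134
clock: 22.1
tool_pos: [0.5509, -0.1618, 0.0758]
eef_rot: [0.7, 0.714, 0.0, 0.0]
contact_force: [2.2, -0.2, 0.3]
opening: 0.138
[ 0.55086501 -0.16178125  0.07577563] [ 1.32688457 -0.72963049  0.15864159] [-0.15361958 -0.22005371  0.02747876]
```

View pics/c8.png

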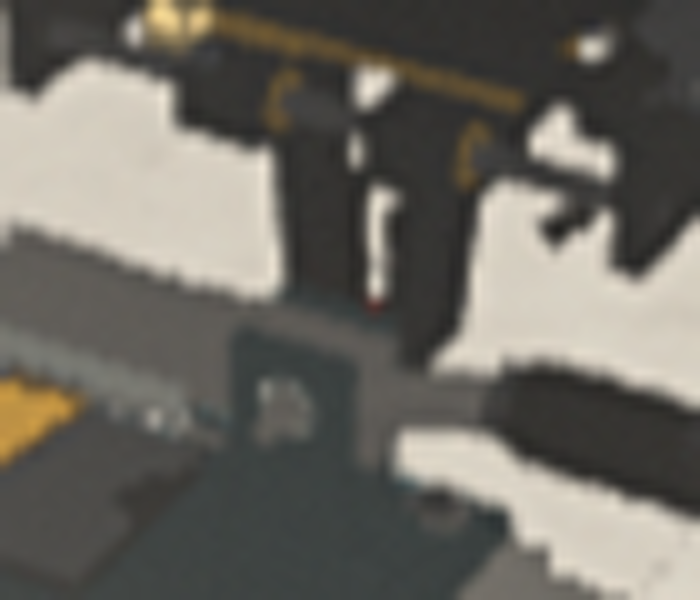

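```bash
python3 -m inch '[[-0.01,0.06,0,0,5],[0,0,0,0,5]]'; python3 -m inch '[[-0.005,0.06,0,0,5],[0,0,0,0,5]]'; python3 -m inch '[[0,0.04,0,0,5],[0,0,0,0,5]]'
```

```text
clock: 22.35
tool_pos: [0.5508, -0.1605, 0.0758]
eef_rot: [0.7, 0.714, 0.0, 0.0]
contact_force: [1.6, -0.7, 0.4]
opening: 0.133
clock: 22.55
tool_pos: [0.5508, -0.1596, 0.0759]
eef_rot: [0.7, 0.714, 0.0, 0.001]
contact_force: [2.1, -3.7, -1.4]
opening: 0.132
clock: 22.75
tool_pos: [0.5508, -0.1595, 0.0759]
eef_rot: [0.7, 0.714, -0.0, 0.001]
contact_force: [3.1, -5.2, -0.4]
opening: 0.135
```

```bash
python3 -m inch '[[0,0.08,0,0,5],[0,0,0,0,5]]'; python3 -m inch '[[0,0,0,0,30],[0,-0.08,0,0,34],[0,-0.15,0,0,34],[0,0,0,0,34],[0,0,0,0,34]]';python3 -m inch '[[0,0,0.5,0,34],[0,0,1,0,34],[0,-0.5,1,0,34],[0,-1,0.5,0,10],[0,0,0,0,0]]'
python3 - <<'E'
from h import *
s=snap('side','side10');t=snap('top','top10')
st=r.get_state();print(st['tool_pos'],st['contact_force'])
for n,s in(('side',s),('top',t)):
    h=cv2.cvtColor(s['pixels'],cv2.COLOR_RGB2HSV);C=cloud(s)
    k=((h[...,0]<10)|(h[...,0]>170))&(h[...,1]>90)&(abs(C[...,0]-.55)<.05)&(abs(C[...,1]+.16)<.05);v,u=np.nonzero(k)
    print(n,k.sum()); 
    if k.any(): W=onplane(s,np.c_[u,v],.067);print(W.min(0),W.max(0),W.mean(0),u.mean(),v.mean(),C[k].mean(0))
print(proj(load('side10'),[[.5505,-.1463,.062],[.5505,-.1643,.062],[.5505,-.155,.067]]))
b=cv2.imread('pics/side10.png')[165:225,240:310];cv2.imwrite('pics/c9.png',cv2.resize(b,None,fx=10,fy=10,interpolation=cv2.INTER_CUBIC))
E
```

```text
clock: 22.95
tool_pos: [0.5508, -0.1594, 0.076]
eef_rot: [0.701, 0.713, -0.001, 0.002]
contact_force: [2.4, -9.0, -1.8]
opening: 0.135
clock: 23.45
tool_pos: [0.5502, -0.161, 0.0756]
eef_rot: [0.7, 0.714, 0.0, -0.001]
contact_force: [-0.7, 1.0, 0.3]
opening: 0.381
clock: 23.95
tool_pos: [0.5512, -0.2038, 0.1538]
eef_rot: [0.702, 0.713, 0.0, 0.003]
contact_force: [-0.7, 0.6, -0.4]
opening: 0.229
[ 0.55031803 -0.19917199  0.15143358] [0.56497691 0.09748152 0.29607017]
side 2
[ 0.69637561 -0.4936923   0.067     ] [ 0.69743424 -0.48498354  0.067     ] [ 0.69690492 -0.48933792  0.067     ] 289.5 136.5 [ 0.53299035 -0.1808388   0.22176781]
top 24
[ 0.54435102 -0.16101362  0.067     ] [ 0.55540721 -0.14728453  0.067     ] [ 0.55032595 -0.15472794  0.067     ] 253.70833333333334 214.83333333333334 [ 0.54965067 -0.15421826  0.08316003]
[[274.3608845  199.89478971]
 [278.05486817 196.50550927]
 [276.18593369 196.55210113]]
```

View pics/c9.png

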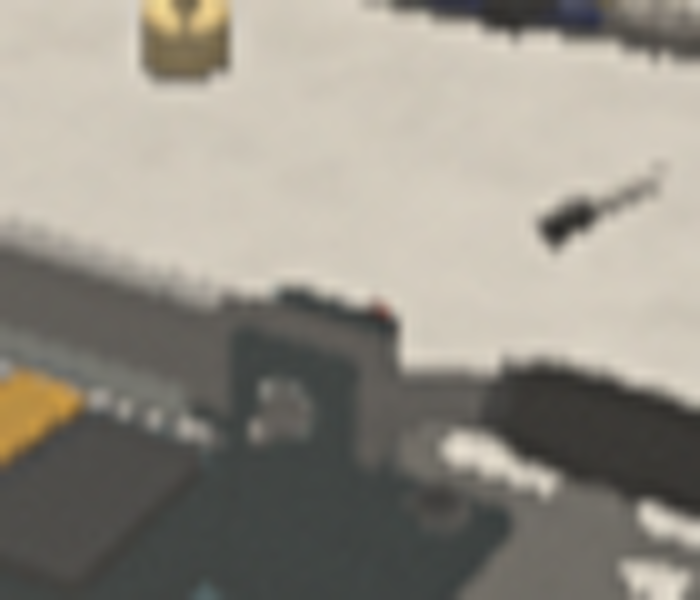

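```bash
python3 -m inch '[[0,0,0,0,0],[0,0,-1,0,0],[0,0,-1,0,0],[0,0,-0.95,0,0],[0,0,0,0,0]]'; python3 -m inch '[[0,0.3,0,0,0],[0,0.3,0,0,0],[0,0.2,0,0,0],[0,0,0,0,0]]'; python3 -m inch '[[0,0.1,0,0,0],[0,0.1,0,0,0],[0,0,0,0,0]]'
```

```text
clock: 24.55
tool_pos: [0.548, -0.1967, 0.0737]
eef_rot: [0.699, 0.715, -0.001, -0.004]
contact_force: [-0.2, 0.1, 0.2]
opening: 0.005
clock: 24.95
tool_pos: [0.5511, -0.1775, 0.0779]
eef_rot: [0.699, 0.715, 0.001, 0.0]
contact_force: [0.2, -1.0, -0.0]
opening: 0.007
clock: 25.25
tool_pos: [0.5507, -0.1743, 0.0773]
eef_rot: [0.7, 0.714, 0.0, 0.0]
contact_force: [0.5, -0.2, 0.8]
opening: 0.003
```

```bash
python3 -m inch '[[0,0.06,0,0,0],[0,0,0,0,0]]'; python3 -m inch '[[0,0.06,0,0,0],[0,0,0,0,0]]'; python3 -m inch '[[0,0.06,0,0,0],[0,0,0,0,0]]'; python3 -m inch '[[0,0.06,0,0,0],[0,0,0,0,0]]'
```

```text
clock: 25.45
tool_pos: [0.5507, -0.1741, 0.0773]
eef_rot: [0.7, 0.714, -0.0, 0.001]
contact_force: [0.7, -3.5, 1.8]
opening: 0.006
clock: 25.65
tool_pos: [0.5508, -0.1739, 0.0774]
eef_rot: [0.701, 0.714, -0.001, 0.002]
contact_force: [1.0, -6.5, 0.6]
opening: 0.006
clock: 25.85
tool_pos: [0.5508, -0.1737, 0.0775]
eef_rot: [0.701, 0.713, -0.001, 0.003]
contact_force: [0.5, -9.6, 0.6]
opening: 0.009
clock: 26.05
tool_pos: [0.5508, -0.1736, 0.0776]
eef_rot: [0.701, 0.713, -0.002, 0.003]
contact_force: [0.7, -10.1, 0.4]
opening: 0.007
```

```bash
python3 -m inch '[[0,-0.5,0,0,0],[0,-1,0,0,0],[0,-0.5,1,0,0],[0,0,1,0,0],[0,0,1,0,0]]'; python3 -m inch '[[0,-0.5,1,0,0],[0,-1,1,0,0],[0,0,0,0,0],[0,0,0,0,0],[0,0,0,0,0]]'
python3 - <<'E'
from h import *
o=np.array([.580,-.132]);c,s_=np.cos(.022),np.sin(.022)
for t in('top','side'):
    s=snap(t,t+'11');C=cloud(s);h=cv2.cvtColor(s['pixels'],cv2.COLOR_RGB2HSV)
    k=(h[...,0]>12)&(h[...,0]<32)&(h[...,1]>100)&(abs(C[...,0]-.62)<.06)&(abs(C[...,1]+.06)<.09)&(abs(C[...,2]-.046)<.015)
    v,u=np.nonzero(k);W=onplane(s,np.c_[u,v],.048)[:,:2];L=(W-o)@np.array([[c,-s_],[s_,c]])
    print(t,'strip y',np.sort(L[:,1])[[0,2,-3,-1]].round(4),'z',np.percentile(C[k][:,2],[10,50,90]).round(4))
    k=((h[...,0]<10)|(h[...,0]>170))&(h[...,1]>90)&(abs(C[...,0]-.55)<.05)&(abs(C[...,1]+.16)<.05)
    if k.any(): v,u=np.nonzero(k);print('knob',onplane(s,np.c_[u,v],.067).mean(0),onplane(s,np.c_[u,v],.067).min(0),onplane(s,np.c_[u,v],.067).max(0))
    Ls=(C[...,:2]-o)@np.array([[c,-s_],[s_,c]]);k=(h[...,2]<65)&(abs(C[...,2]-.083)<.012)&(abs(Ls[...,1])<.006)&(Ls[...,0]>-.17)&(Ls[...,0]<-.09);print('grip top',np.median(C[k][:,2]))
    d=np.abs(s['pixels'].astype(int)-load(t+'0')['pixels']).sum(-1); n,l,st,ce=cv2.connectedComponentsWithStats((d>90).astype(np.uint8)); print([(st[i].tolist()) for i in range(1,n) if st[i,4]>8])
print(r.get_state()['tool_pos'],r.get_state()['clock'])
a=cv2.imread('pics/top11.png')[80:260,175:370];b=cv2.imread('pics/side11.png')[110:250,160:360]
cv2.imwrite('pics/c10.png',np.hstack([cv2.resize(a,(400,370)),cv2.resize(b,(400,370))]))
E
```

```text
clock: 26.55
tool_pos: [0.5495, -0.218, 0.1523]
eef_rot: [0.7, 0.714, -0.0, -0.001]
contact_force: [1.4, 1.1, 0.2]
opening: 0.008
clock: 27.05
tool_pos: [0.5496, -0.2537, 0.2007]
eef_rot: [0.699, 0.715, 0.0, -0.002]
contact_force: [-1.0, 0.8, -0.5]
opening: 0.006
top strip y [0.0147 0.0148 0.1264 0.1292] z [0.0448 0.048  0.051 ]
knob [ 0.55414139 -0.17009759  0.067     ] [ 0.54435102 -0.25990378  0.067     ] [ 0.59215953 -0.14728453  0.067     ]
grip top 0.08573277635761145
[[199, 166, 150, 167, 7038], [208, 183, 9, 3, 17], [234, 210, 7, 8, 20], [231, 219, 10, 32, 204], [240, 240, 12, 28, 172], [329, 272, 5, 8, 16], [325, 280, 3, 10, 13], [310, 308, 12, 20, 32], [183, 313, 16, 14, 75], [199, 313, 7, 10, 27], [229, 314, 12, 15, 37], [240, 316, 11, 16, 40], [194, 323, 10, 4, 25], [303, 331, 3, 6, 12], [281, 337, 30, 47, 284], [244, 338, 4, 11, 15], [224, 341, 10, 16, 67], [179, 345, 76, 39, 1525], [177, 379, 16, 5, 41], [194, 379, 19, 5, 60]]
side strip y [0.0161 0.0174 0.1302 0.1314] z [0.0463 0.048  0.0492]
grip top 0.08560903767997541
[[275, 0, 58, 72, 2699], [489, 0, 23, 75, 732], [265, 72, 77, 52, 1528], [267, 90, 6, 3, 9], [258, 95, 6, 13, 51], [280, 106, 35, 35, 344], [292, 116, 6, 26, 108], [222, 142, 89, 47, 1080], [267, 174, 20, 9, 98], [223, 190, 105, 58, 1862], [234, 199, 7, 5, 13], [265, 204, 5, 5, 15], [210, 220, 11, 8, 48], [217, 242, 4, 3, 9], [421, 315, 37, 55, 1272], [453, 326, 33, 58, 1237]]
[ 0.54979917 -0.25383154  0.20064821] 27.15
```

View pics/c10.png

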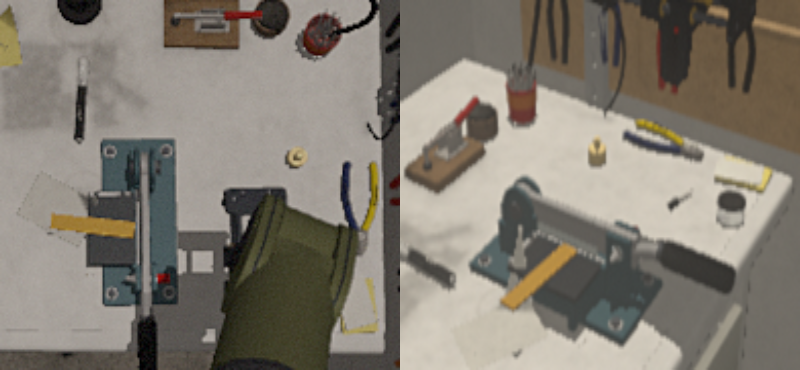

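```bash
python3 -c "
from plant import r
print(r.finish_job(), r.get_state()['clock'])"
```

```text
the job is handed in; nothing more can be done
the job is handed in; nothing more can be done
```

I drew the strip back, pressed the arm down, pushed the locking pin in, and handed the job in at about 27 s on the clock. The hand-in gives no verdict, so these are my own last checks:

- **Strip:** it lies flat on the sheet table, its top at 48 mm. Its inner end is at shear y ≈ 15 mm by the top camera and ≈ 17 mm by the side camera, against the 9 mm needed. I first set it back to an estimated 12 mm, judged that too close, and gripped it again to pull it about 3 mm further out.
- **Arm:** the depth readings are consistent with about 0 rad. The top of the grip reads about 86 mm, where 87 mm is expected when lined up, and the pin went through with almost no force.
- **Pin:** it is fully home. When I pushed on the knob with closed fingers, it stopped firmly at 10 N, within 1 mm of where it should. The top camera puts the middle of the knob at y ≈ −0.155, which is also what I expected. I did not measure the pin's angle on its own.
- **Bystanders:** those visible in the last pictures are where they started. The top view was partly blocked by the robot's sleeve, but the side view shows the ones on that side in place.
- **Disagreement:** the two cameras differed by 2–4 mm on where the shear is. I settled it by comparing the held pin with the fork hole in the same side picture.

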